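Turn the spring-return jar carousel with a stylus and hold it

ROBOT

A 6-joint arm with a two-finger parallel gripper is mounted at the origin on a cart in front of the work surface, level with it; the furniture and walls round the work are solid. World frame = base frame: x ahead of the robot, y to its left, z up, the work surface at z = 0. Lengths are in m, angles in rad, forces in N, time in s.
With the tool pointing down it reaches from about 0.35 to 0.975 m from the base axis. Payload 4.9 kg.
Tool frame: the origin (TCP) lies on the front face of the gripper's body, between the roots of the fingers; the fingertips stand ctrl.tip_extent ahead of it and the grasp point (between the pads) lies 54 mm ahead of it (ctrl.tip_extent is the distance from the TCP to the fingertips, in m); z points along the fingers, y is the line along which they close (so a half turn about z gives the same grasp; the last joint's range is limited). The gripper opens to 85 mm and grips with 20 to 120 N. Pads are 22 mm wide; open, the fingers measure 114 mm over their backs; the gripper's body (76 mm by 85 mm) begins 54 mm behind the grasp point. The pads swing forward as they close: fully open they stand 13 mm farther back than shut.
Start: joints at [-1.308, 0.053, 1.613, -0, 1.476, -0.119], TCP at [0.233, -0.58, 0.304] pointing down, gripper open.
Joint ranges: [-3.01, 3.01], [-1.01, 2.22], [0.06, 2.58], [-1.02, 4.17], [0.09, 2.62], [-3.14, 3.14]. Speed limits (rad/s): [2.57, 2.57, 3.14, 3.14, 3.14, 3.14].

INTERFACE

Orientations are given as a rotation vector (axis times angle).
In Python, from station import ctrl gives the robot as it stands.
- The arm moves only by the tool apply_moves, never from a script. Its argument "rows" is one flat list of numbers, 6 for each row, row after row: the shift along the tool's x, y, z normalised to -1 to 1, where 1 is 0.6 m, then the turn, a rotation vector about the tool's x, y, z normalised to -1 to 1, where 1 is 90 degrees. A call has 1 to 20 rows; each row is the pose to reach, as a shift and turn from the pose commanded when the call began, along the tool's axes at that moment; what a row does not reach only later rows make up. A row lasts 1/10 s, in which the tool goes at most 50 mm and 8.59 degrees, less where a joint would pass 70% of its speed; a pose out of reach is approached as far as the arm can. A call with a number of a shift or a turn outside -1 to 1 is refused whole. A call with a gripper value outside its range is refused whole. "grip" is the opening, from 0 (shut) to 1 (fully open), set as the call begins (left out, the last holds). The fingers move at their own pace and stop on an object; "grip_force" is the grip in N (left out, the last holds). Time passes only in rows, so rows that repeat a pose let the fingers close. It gives the time, the measured TCP pose, the force, the opening and the grip force at its end, in the units of the state.
- ctrl.get_obs(): the state, without advancing time (a new reading comes with each control period).
- ctrl.get_image(name): name is "side" or "top" or "wrist"; returns (picture, depth): 400x640x3 uint8, blue, green, red; 400x640 float32, m along the optical axis (not along the pixel's ray), 0 where there is no reading.
- ctrl.camera_model(name): a dict with "mtx" (3x3 intrinsics, pixels), "R" (3x3) and "t" (3): a world point X has camera coordinates R X + t; the wrist camera has in their place "tool_from_camera" (4x4, takes a point from camera to tool coordinates, whose origin is the TCP and whose axes are the flange's). Camera axes: x right, y down, z forward; pixel columns grow to the right and rows downward; lengths in m; the calibration is good to about 2 mm. A picture is of the moment at which its call begins: read the wrist's pose just before it. camera_model takes no time and is no camera call.
- ctrl.finish_job(): hands the job in; it is judged then, once.
The state is a dict: "t": time; "q": joint angles; "dq": joint speeds; "effort": joint torques, N m; "tool_pos": TCP position; "tool_rot": TCP orientation; "contact_force": force on the tool from outside, world axes, zero at the start; "wrist_torque": the same for the moment, N m; "opening": finger opening in m; "grip_force": force on a finger pad.
Only numpy, scipy, OpenCV 4.12 (cv2) and the standard library are available. Lean on these libraries where they do the work, as an engineer would, in place of code of your own. Each camera call takes 0.05 s, during which the arm holds its last target. There are 200 camera calls.

TASK

Take the long stylus out of the wooden pen block, put its tip into the small flared socket on the disc of the jar carousel, and use it to guide the disc round slowly and steadily along its circular path until the square jar faces the steel pointer on the front of the base. The disc springs back when let go, so finish while still holding the stylus upright in the socket with the disc standing still there; touch the carousel with nothing but the stylus, and leave the short pin and the other things on the table alone.

Things in the scene. Friction and masses are not known exactly. Their poses are not given: they have to be found in the camera images.
- carousel: Round dark steel base of the jar carousel, 192 mm across, fixed to the table; origin on the turning axis at table level, z up. Its -x axis points to its front, where a small steel pointer block sticks 17 mm out of the rim towards the robot, give or take 15 degrees. Nothing on the carousel is higher than 86 mm above the table.
- carousel_disc (a joint): Angle of the turning disc (grey plastic, 184 mm across, top 36 mm above the table) on the base, rad, growing counterclockwise seen from above. 0 = the square jar stands right at the pointer. It starts between -1.7 and -0.7 (square jar on the left of the pointer as seen from the robot) and can turn from -2.4 to 0.6. A weak spring with rest angle -1.2 pulls it back: it stays put near there by friction, but swings back from 0 when let go; moving it at the socket takes about 1 N.
- square_jar (a point): Top centre of the square jar (white, steel lid, 45 x 45 mm, top 84 mm above the table), 58 mm from the turning axis on the disc. The other four jars on the disc are round, equally tall, at 72 degree steps on the same circle.
- socket (a point): Centre of the mouth of the drive socket, an upright flared steel tube on the disc 76 mm from the turning axis, exactly opposite the square jar. Mouth 54 mm above the table, about 24 mm wide inside, narrowing over 8 mm to a bore of 14.6 mm; the flat bottom of the bore is 17 mm below the mouth.
- pointer (a point): Tip top of the pointer block on the front of the base, 105 mm from the turning axis, 21 mm above the table.
- pen_block: Wooden pen block, 44 mm (x) x 84 mm (y) x 90 mm high, fixed to the table; origin at the centre of its underside. Two round holes of 10 mm, 60 mm deep, lie 22 mm either side of the centre along its y axis; one holds the stylus, the other the short pin.
- stylus: Steel stylus standing upright and loose in one hole of the pen block, 190 mm long, 60 g: an 8 mm round shaft with a pointed tip (lower 120 mm) and above it a plain 16 mm round handle (121 to 189 mm from the tip). Origin at the tip, z along the stylus to its handle end. At the start the tip is 30 mm above the table.
- stylus_tip (a point): Tip of the stylus (same as its origin).
- short_pin: Short steel pin with an 18 mm ball head, 105 mm long, standing in the other hole; not needed, leave it. Origin at its lower end.
- tape_roll: Roll of packing tape lying on the table, 104 mm across, 24 mm high; leave it. Origin at the centre of its underside.
- mouse: Old computer mouse, 99 x 79 x 34 mm; leave it. Origin at the centre of its underside.
Not all that is in view belongs to the job. What is shaped like the stylus but green is not meant.

How it is judged:
By the outcome, as a careful person would: the job done as asked, in the order asked, and still so for the second after the job is handed in, while the arm keeps its last pose, push and grip.
It also fails if it takes over 51 s, if anything falls off the work surface, if the arm or the gripper's body presses on something with over 40 N, if the wrist force passes 120 N, or if a joint passes its speed limit or range.

## Working session

There is one attempt and no reset: what is moved stays moved. The work goes in short steps, Python scripts to look and compute and a tool call to move; the robot and the scene stay as the last step left them, time stands still between calls to the robot, and variables do not carry over. Pictures are saved under pics/ and viewed, at most 10 in all, crops included, and the job is handed in when it is done.

Besides the shell and the picture viewer there is one more tool, called by a JSON object that holds its "method" and its "body". apply_moves: Moves the arm, as the interface text tells. Its arguments: {"type":"object","properties":{"rows":{"type":"array","items":{"type":"number"}},"grip":{"type":"number"},"grip_force":{"type":"number"}},"required":["rows"]}

```bash
mkdir -p pics; ls
python3 - <<'E'
from station import ctrl
import cv2,numpy as np,pickle
o=ctrl.get_obs();print(o,ctrl.tip_extent)
for n in ["top","side"]:
    im,d=ctrl.get_image(n);cv2.imwrite(f"pics/{n}0.png",im);np.save(f"{n}0.npy",d)
    m=ctrl.camera_model(n);print(n,m)
    pickle.dump(m,open(n+".pkl","wb"))
print(ctrl.camera_model("wrist"))
E
```

```text
pics
{'t': 0.0, 'q': array([-1.30798974e+00,  5.33694465e-02,  1.61432420e+00, -6.13253502e-06,
        1.47603248e+00, -1.19003256e-01]), 'dq': array([ 0.00061254, -0.00040418,  0.00052862, -0.00119006,  0.00021542,
       -0.00116634]), 'effort': array([-3.62129802e-03, -3.93690062e+01, -3.70174956e+01, -5.18339730e-04,
        7.14440772e-03, -1.00087848e-05]), 'tool_pos': array([ 0.23274409, -0.57951793,  0.30263703]), 'tool_rot': array([-3.08243007e+00, -5.95706420e-01,  2.50147092e-04]), 'contact_force': array([-0.6940537 , -0.59507177, -0.03984385]), 'wrist_torque': array([ 0.01122105, -0.00202049,  0.05418541]), 'grip_force': 0.0, 'opening': 0.08566855189735198} 0.0726
top {'mtx': array([[483.23647087,   0.        , 314.89622231],
       [  0.        , 483.23647087, 205.45196216],
       [  0.        ,   0.        ,   1.        ]]), 'R': array([[-7.25146200e-03, -9.99972545e-01, -1.52479443e-03],
       [-9.89628512e-01,  7.39520331e-03, -1.43459815e-01],
       [ 1.43467152e-01,  4.68686648e-04, -9.89654968e-01]]), 't': array([-0.00658698,  0.51701334,  1.29787716])}
side {'
[... 189 characters left out ...]
.24087497, -0.01088443],
       [ 0.17269913,  0.66289193, -0.72852543],
       [-0.16826834, -0.7089101 , -0.68493228]]), 't': array([ 0.46892812, -0.04693089,  1.04971591])}
{'mtx': array([[326.2770039 ,   0.        , 318.64050256],
       [  0.        , 326.2770039 , 200.71349663],
       [  0.        ,   0.        ,   1.        ]]), 'tool_from_camera': array([[ 4.70570819e-04, -9.48509371e-01, -3.16748719e-01,
         8.31114316e-02],
       [ 9.99999863e-01,  5.19266313e-04, -6.93237520e-05,
        -7.36277828e-04],
       [ 2.30231168e-04, -3.16748643e-01,  9.48509486e-01,
        -7.05684671e-02],
       [ 0.00000000e+00,  0.00000000e+00,  0.00000000e+00,
         1.00000000e+00]])}
```

View pics/top0.png

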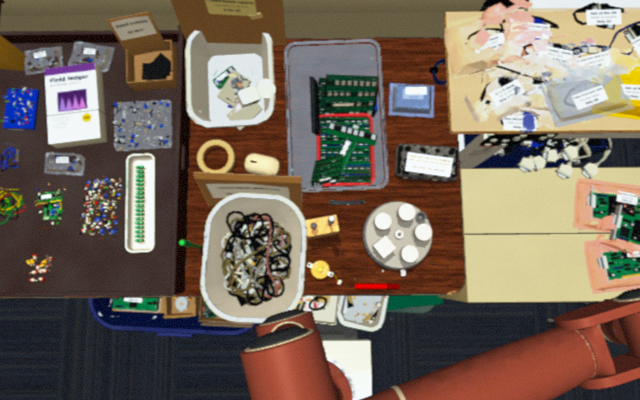

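View pics/side0.png

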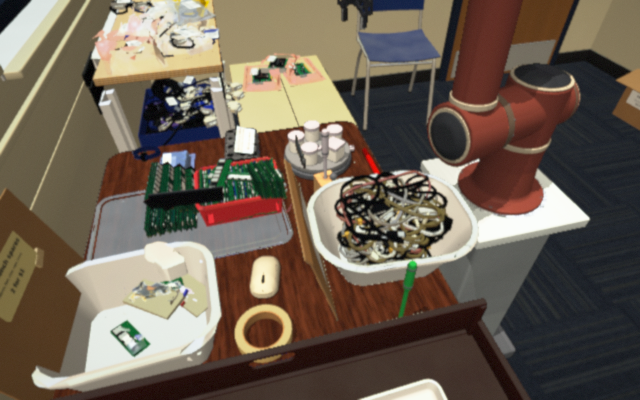

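The top view shows the carousel at about (398,236) and the pen block at about (322,226). The green lookalike is at (183,242), and the bin of cables is to the left of the block. I'll enlarge this area.

```bash
python3 - <<'E'
import cv2
im=cv2.imread("pics/top0.png")
cv2.imwrite("pics/c1.png",cv2.resize(im[190:300,295:445],None,fx=5.3,fy=5.3,interpolation=cv2.INTER_CUBIC))
E
cat > h.py <<'E'
import numpy as np,pickle,cv2
from station import ctrl
from scipy.spatial.transform import Rotation as Ro
def load(n): return pickle.load(open(f"{n}.pkl","rb"))
def pix2z(m,u,v,z):
    r=np.linalg.inv(m["mtx"])@[u,v,1]; d=m["R"].T@r; c=-m["R"].T@m["t"]
    return c+d*(z-c[2])/d[2]
def pixd(m,u,v,d):
    return m["R"].T@(np.linalg.inv(m["mtx"])@[u,v,1]*d-m["t"])
def proj(m,X):
    p=m["mtx"]@(m["R"]@np.asarray(X)+m["t"]); return p[:2]/p[2]
def wrist(name):
    "wrist picture, as world model"
    o=ctrl.get_obs(); im,d=ctrl.get_image("wrist"); w=ctrl.camera_model("wrist")
    T=np.eye(4);T[:3,:3]=Ro.from_rotvec(o["tool_rot"]).as_matrix();T[:3,3]=o["tool_pos"]
    C=np.linalg.inv(T@w["tool_from_camera"])
    m=dict(mtx=w["mtx"],R=C[:3,:3],t=C[:3,3]); pickle.dump(m,open(f"{name}.pkl","wb"))
    np.save(f"{name}.npy",d);cv2.imwrite(f"pics/{name}.png",im); return im,d,m
def rel(goal,R=None):
    "tool-axis normalised row from present pose to goal TCP, goal rotation R"
    o=ctrl.get_obs();A=Ro.from_rotvec(o["tool_rot"])
    s=A.inv().apply(np.asarray(goal)-o["tool_pos"])/0.6
    r=(A.inv()*R).as_rotvec()/(np.pi/2) if R is not None else np.zeros(3)
    return np.round(np.r_[s,r],4)
E
```

```text
(no output)
```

View pics/c1.png

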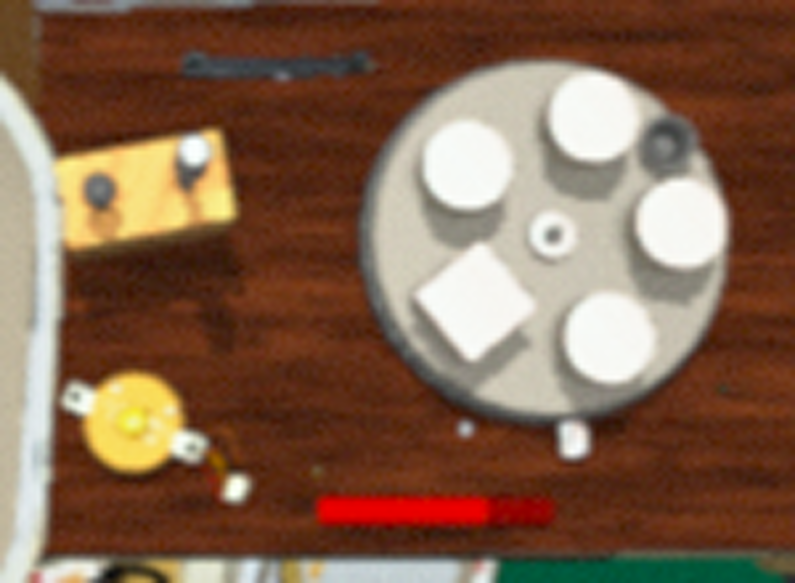

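In the crop, the block holds two candidates: the left one, dark, at crop (100,190), and the right one, a bright dot, at (193,152). The socket is at crop (665,145), the square jar at (475,300), the pointer at (573,440) and the hub at (552,235). I'll use depth to tell the two candidates apart.

Run:
```python
from h import *
m=load("top");d=np.load("top0.npy")
f=lambda x,y:(295+(x+.5)/5.3-.5,190+(y+.5)/5.3-.5)
P={}
for n,x,y in [("L",100,190),("R",193,152),("hub",552,235),("sq",475,300),("sock",665,145),("ptr",573,452),("blkTL",55,155),("blkTR",218,132),("blkBR",236,215),("blkBL",75,248),("red",400,510)]:
    u,v=f(x,y);dd=d[int(round(v)),int(round(u))];print(n,np.round([u,v],1),np.round(pixd(m,u,v,dd),3))
def z(n,x,y,h): P[n]=pix2z(m,*f(x,y),h);print(n,P[n].round(4))
z("hub",552,235,.04);z("sq",475,300,.084);z("sock",665,145,.054);z("ptr",573,425,.021)
for n,x,y in [("blkTL",55,155),("blkTR",218,132),("blkBR",236,215),("blkBL",75,248)]: z(n,x,y,.09)
for n,x,y in[("r1",460,165),("r2",592,117),("r3",681,224),("r4",610,338)]: z(n,x,y,.084)
u0,v0=[int(a) for a in f(100,190)]
H=np.array([[pixd(m,u,v,d[v,u])[2]*1000 if d[v,u]>0 else -1 for u in range(300,342)] for v in range(210,245)]).astype(int)
print("block heights");[print(' '.join(f'{k:3d}' for k in r[::2])) for r in H[::2]]
# bin heights
for u in range(270,306,4): print(u,[int(pixd(m,u,v,d[v,u])[2]*1000) for v in range(170,270,10)])
```

```text
L [313.5 225.4] [ 0.452 -0.006  0.134]
R [331.  218.3] [ 0.46  -0.049  0.218]
hub [398.7 233.9] [ 0.435 -0.237  0.049]
sq [384.2 246.2] [ 0.4   -0.192  0.085]
sock [420.1 217. ] [ 0.483 -0.301  0.033]
ptr [402.7 274.9] [ 0.325 -0.25   0.02 ]
blkTL [305.  218.8] [0.484 0.018 0.006]
blkTR [335.7 214.5] [ 0.496 -0.069  0.   ]
blkBR [339.1 230.2] [ 0.452 -0.078 -0.001]
blkBL [308.7 236.4] [0.428 0.006 0.087]
red [370.1 285.8] [ 0.296 -0.16   0.014]
hub [ 0.4362 -0.239   0.04  ]
sq [ 0.4004 -0.1921  0.084 ]
sock [ 0.4808 -0.296   0.054 ]
ptr [ 0.3392 -0.25    0.021 ]
blkTL [0.4738 0.0161 0.09  ]
blkTR [ 0.4847 -0.0653  0.09  ]
blkBR [ 0.4431 -0.0737  0.09  ]
blkBL [0.4273 0.0063 0.09  ]
r1 [ 0.4679 -0.1865  0.084 ]
r2 [ 0.4917 -0.2534  0.084 ]
r3 [ 0.4375 -0.2959  0.084 ]
r4 [ 0.3811 -0.2585  0.084 ]
block heights
 -3  -4   0  -4   1   0   1   0   0   2  -2   1  -7   2   3   3  -1  -1  -2   2   0
123  -3   3   0   5   0  -1   0   0  -1  -1  -4   0  -6  -3   2   0  -1   3  -3  -5
132   0  -1  -1   0   7  -1   2  -4   0  -1   0  -1  -1  -5   1   0  -1   0   0  -2
130 130   1   0   2  -4  -1
[... 990 characters left out ...]
34   3   0   6  -2   2   3  -4   0   0   0  -5  -1   0   5  -5   3   1  -4
118 131 130   2  -1   1   0  -3   2   4   0   0  -1  -2  -1   0   0  -2   4   3  -1
126 133 134  -5  -3   0   0  -1  -2   0   0  -4  -3  -1   2   0  -2  -1   0  -1   1
270 [27, 202, 153, 121, 75, 149, 178, 137, 143, 159]
274 [18, 200, 153, 122, 77, 21, 151, 134, 152, 146]
278 [3, 202, 151, 126, 81, 34, 158, 138, 159, 151]
282 [2, 206, 159, 133, 95, 41, 157, 144, 151, 152]
286 [-3, 200, 159, 127, 110, 60, 25, 133, 138, 151]
290 [9, 200, 153, 91, 120, 83, 60, 139, 102, 158]
294 [2, 210, 155, 85, 132, 102, 81, 84, 89, 95]
298 [8, 204, 150, 85, 129, 116, 103, 113, 113, 115]
302 [8, 14, 16, -3, -4, 131, 132, 130, 136, 132]
```

The right candidate, at (331,218), has its top at z≈0.22 m, so it is the stylus. The left one's top is at 0.134 m, so it is the short pin. The geometry also agrees: the square jar is at radius 58 mm and the socket is opposite it. Next I'll move above the scene for a close wrist picture, with the tool squared to the world axes.

Run:
```python
from h import *
print(rel([.47,-.15,.40],Ro.from_rotvec([np.pi,0,0])))
```

```text
[ 6.338e-01 -5.174e-01 -1.609e-01 -1.200e-03  1.000e-04  2.431e-01]
```

{"method": "apply_moves", "body": {"rows": [0.634,-0.517,-0.161,-0.0012,0,0.243,0.634,-0.517,-0.161,-0.0012,0,0.243,0.634,-0.517,-0.161,-0.0012,0,0.243,0.634,-0.517,-0.161,-0.0012,0,0.243,0.634,-0.517,-0.161,-0.0012,0,0.243,0.634,-0.517,-0.161,-0.0012,0,0.243,0.634,-0.517,-0.161,-0.0012,0,0.243,0.634,-0.517,-0.161,-0.0012,0,0.243,0.634,-0.517,-0.161,-0.0012,0,0.243,0.634,-0.517,-0.161,-0.0012,0,0.243,0.634,-0.517,-0.161,-0.0012,0,0.243,0.634,-0.517,-0.161,-0.0012,0,0.243,0.634,-0.517,-0.161,-0.0012,0,0.243,0.634,-0.517,-0.161,-0.0012,0,0.243,0.634,-0.517,-0.161,-0.0012,0,0.243,0.634,-0.517,-0.161,-0.0012,0,0.243]}}

```text
t: 1.7
tool_pos: [0.4699, -0.1513, 0.4002]
tool_rot: [3.14, -0.003, -0.0]
contact_force: [-0.5, -0.9, 0.1]
opening: 0.0854
grip_force: 0.0
```

Run:
```python
from h import *
im,d,m=wrist("w1")
for X in [(.436,-.238,.04),(.46,-.05,.22),(.33,-.25,.021)]: print(proj(m,X))
cv2.imwrite("pics/w1b.png",cv2.resize(im[30:400,260:580],None,fx=1.6,fy=1.6,interpolation=cv2.INTER_CUBIC))
cv2.imwrite("pics/w1s.png",cv2.resize(im,None,fx=1.25,fy=1.25,interpolation=cv2.INTER_CUBIC))
```

```text
[382.75173587 181.64995224]
[196.21234341 211.15160178]
[384.04391253 245.63342705]
```

View pics/w1s.png

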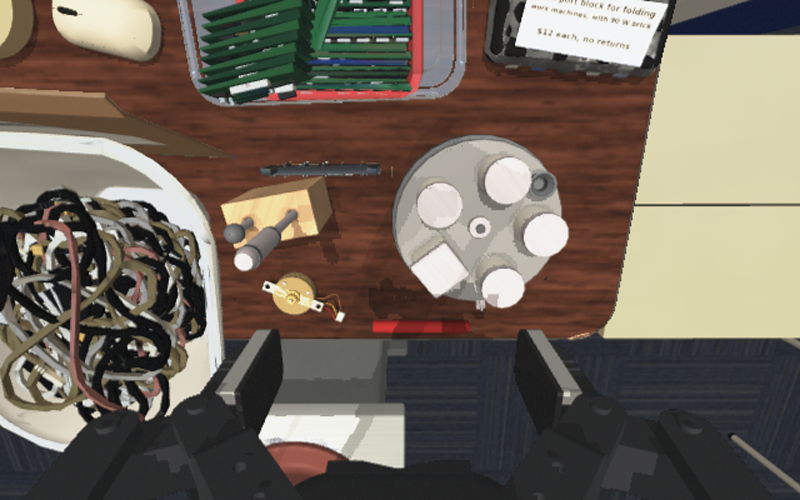

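The stylus handle end is at (245,260), the ball pin at (233,232) and the socket at (543,183). The pointer is partly hidden, at (480,300), and the hub is at (480,228). I'll enlarge the carousel for the exact pixels.

Run:
```python
from h import *
im=cv2.imread("pics/w1.png")
a=cv2.resize(im[100:255,305:465],None,fx=3.5,fy=3.5,interpolation=cv2.INTER_CUBIC)
b=cv2.resize(im[140:220,170:240],None,fx=3.3,fy=3.3,interpolation=cv2.INTER_CUBIC)
c=np.zeros((a.shape[0],800,3),np.uint8);c[:,:560]=a;c[:b.shape[0],565:565+b.shape[1]]=b
cv2.imwrite("pics/w1c.png",c)
```

```text
(no output)
```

View pics/w1c.png

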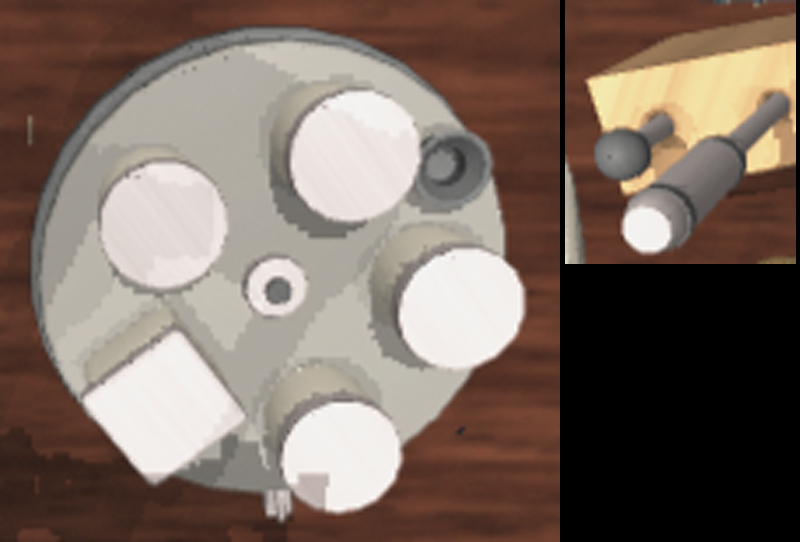

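Run:
```python
from h import *
m=load("w1")
f=lambda x,y:(305+(x+.5)/3.5-.5,100+(y+.5)/3.5-.5)
J=[pix2z(m,*f(x,y),.084)[:2] for x,y in[(164,408),(163,224),(354,155),(461,308),(341,457)]]
c=np.mean(J,0);print("centre jars",c,np.linalg.norm(J-c,axis=1))
s=pix2z(m,*f(452,167),.054)[:2];print("sock",s,np.linalg.norm(s-c),"opp",c+(c-J[0])*76/58)
A=lambda v:np.degrees(np.arctan2(v[1],v[0]))
print("hub",pix2z(m,*f(278,289),.045)[:2])
print("ang jars",[A(j-c) for j in J],"sock",A(s-c))
for p in[(278,517),(265,517),(290,517)]:
    q=pix2z(m,*f(*p),.021)[:2];print("ptr",q,A(q-c),np.linalg.norm(q-c))
g=lambda x,y:(170+(x-565+.5)/3.3-.5,140+(y+.5)/3.3-.5)
print("sty",pix2z(m,*g(649,228),.22), "shaft at z=.09",pix2z(m,*g(770,108),.09))
t=load("top");ft=lambda x,y:(295+(x+.5)/5.3-.5,190+(y+.5)/5.3-.5)
for p in[(573,455),(573,460)]:
    q=pix2z(t,*ft(*p),.021)[:2];print("ptr top",q,A(q-[.436,-.238]),np.linalg.norm(q-[.436,-.238]))
```

```text
centre jars [ 0.43804241 -0.23773981] [0.05782143 0.0579591  0.05808561 0.05794813 0.05850603]
sock [ 0.48500008 -0.29759786] 0.07607896154093732 opp [ 0.48452645 -0.29757059]
hub [ 0.43656252 -0.23881033]
ang jars [np.float64(127.84453068441347), np.float64(56.05701471576255), np.float64(-15.67163447869974), np.float64(-87.90831727328957), np.float64(-159.86157257147144)] sock -51.88639447443729
ptr [ 0.3270909  -0.25022311] -173.58057343939765 0.11165155723416041
ptr [ 0.32710172 -0.24455052] -176.48698989159521 0.11114955431359518
ptr [ 0.32708092 -0.2554595 ] -170.92691483577696 0.11236743520859069
sty [ 0.46209822 -0.04934882  0.22      ] shaft at z=.09 [ 0.46129317 -0.04656238  0.09      ]
ptr top [ 0.3238294  -0.24946236] -174.16537966238462 0.11275473079583337
ptr top [ 0.32127367 -0.2493772 ] -174.33659980460183 0.11528908133095224
```

The measurements agree: the disc centre is (0.437,-0.238), the socket is at -51.9° and the pointer at about -173.8°. The stylus is at (0.462,-0.049). Now I'll approach and grip it.

{"method": "apply_moves", "body": {"rows": [-0.013,-0.085,0,0,0,0,-0.013,-0.17,0,0,0,0,-0.013,-0.17,0.05,0,0,0,-0.013,-0.17,0.1,0,0,0,-0.013,-0.17,0.15,0,0,0,-0.013,-0.17,0.2,0,0,0,-0.013,-0.17,0.24,0,0,0,-0.013,-0.17,0.273,0,0,0,-0.013,-0.17,0.273,0,0,0,-0.013,-0.17,0.273,0,0,0], "grip": 1}}

```text
t: 2.75
tool_pos: [0.4626, -0.0489, 0.2368]
tool_rot: [3.14, -0.001, 0.0]
contact_force: [0.3, 0.2, 0.5]
opening: 0.0853
grip_force: 0.0
```

{"method": "apply_moves", "body": {"rows": [0,0,0,0,0,0,0,0,0,0,0,0,0,0,0,0,0,0,0,0,0,0,0,0,0,0,0,0,0,0,0,0,0,0,0,0,0,0,0,0,0,0,0,0,0,0,0,0,0,0,0,0,0,0,0,0,0,0,0,0], "grip": 0, "grip_force": 60}}

```text
t: 3.75
tool_pos: [0.4627, -0.0487, 0.2368]
tool_rot: [3.14, 0.0, 0.001]
contact_force: [0.4, 0.9, 2.9]
opening: 0.0146
grip_force: 58.4
```

{"method": "apply_moves", "body": {"rows": [0,0,-0.03,0,0,0,0,0,-0.07,0,0,0,0,0,-0.11,0,0,0,0,0,-0.15,0,0,0,0,0,-0.167,0,0,0,0,0,-0.167,0,0,0,0.005,0.05,-0.167,0,0,0,0.01,0.11,-0.167,0,0,0,0.015,0.17,-0.167,0,0,0,0.02,0.23,-0.167,0,0,0,0.025,0.29,-0.167,0,0,0,0.03,0.35,-0.167,0,0,0,0.036,0.4,-0.167,0,0,0,0.036,0.414,-0.167,0,0,0,0.036,0.414,-0.167,0,0,0,0.036,0.414,-0.167,0,0,0]}}

```text
t: 5.35
tool_pos: [0.4839, -0.2959, 0.336]
tool_rot: [3.142, 0.001, -0.002]
contact_force: [-1.1, 0.1, -0.9]
opening: 0.015
grip_force: 58.8
```

Run:
```python
from h import *
im,d,m=wrist("w2"); o=ctrl.get_obs(); print(o["tool_pos"],o["opening"],o["grip_force"])
p=o["tool_pos"]; print("tip exp",proj(m,p-[0,0,.207]),"sock exp",proj(m,[.4845,-.2975,.054]))
cv2.imwrite("pics/w2c.png",cv2.resize(im[150:400,200:460],None,fx=2.4,fy=2.4,interpolation=cv2.INTER_CUBIC))
```

```text
[ 0.48401943 -0.29572273  0.33641029] 0.01492616445332913 58.82815897464752
tip exp [319.87171029 189.78116153] sock exp [321.26575816 169.82548812]
```

View pics/w2c.png

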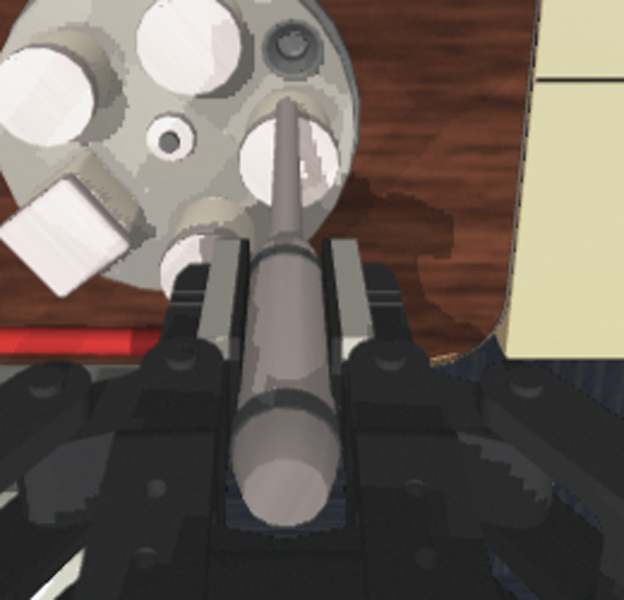

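The tip at crop (287,98) and the socket at (292,46) are both within about 1 mm of prediction, and the stylus hangs straight. I'll lower it into the socket.

{"method": "apply_moves", "body": {"rows": [0.0025,0.003,0.02,0,0,0,0.0025,0.003,0.04,0,0,0,0.0025,0.003,0.06,0,0,0,0.0025,0.003,0.08,0,0,0,0.0025,0.003,0.1,0,0,0,0.0025,0.003,0.115,0,0,0,0.0025,0.003,0.125,0,0,0,0.0025,0.003,0.133,0,0,0,0.0025,0.003,0.138,0,0,0,0.0025,0.003,0.142,0,0,0,0.0025,0.003,0.145,0,0,0,0.0025,0.003,0.145,0,0,0,0.0025,0.003,0.145,0,0,0]}}

```text
t: 6.7
tool_pos: [0.4858, -0.2989, 0.2505]
tool_rot: [3.139, 0.0, 0.001]
contact_force: [1.4, 0.6, -0.9]
opening: 0.0147
grip_force: 58.8
```

{"method": "apply_moves", "body": {"rows": [0,0,0.002,0,0,0,0,0,0.004,0,0,0,0,0,0.006,0,0,0,0,0,0.008,0,0,0,0,0,0.008,0,0,0,0,0,0.008,0,0,0]}}

```text
t: 7.3
tool_pos: [0.4856, -0.2988, 0.2453]
tool_rot: [3.14, 0.0, 0.0]
contact_force: [-0.1, -0.3, -1.5]
opening: 0.0142
grip_force: 58.8
```

Run:
```python
from h import *
im,d,m=wrist("w3"); o=ctrl.get_obs(); print(o["tool_pos"],o["contact_force"],o["opening"])
cv2.imwrite("pics/w3c.png",cv2.resize(im[80:260,190:430],None,fx=3.3,fy=3.3,interpolation=cv2.INTER_CUBIC))
```

```text
[ 0.48565255 -0.29887663  0.24536968] [-0.29053334 -0.11899769 -0.55214247] 0.014733909643132466
```

View pics/w3c.png

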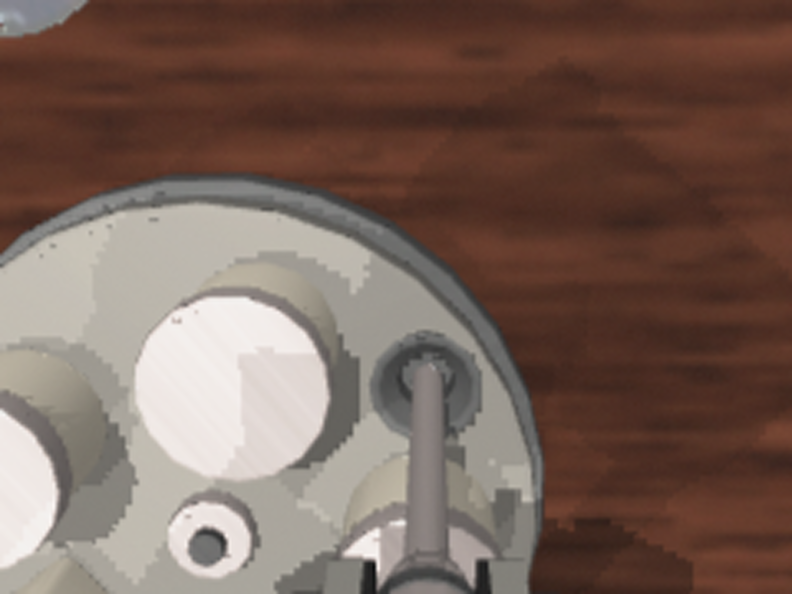

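The stylus is inside the bore with no contact force. I'll generate the slow arc, with radius 76 mm and eased start and stop, about 6°/s, first to just short of the goal.

Run:
```python
import numpy as np
c=np.array([.437,-.238]);p0=np.array([.4857,-.2988])
n=100;s=np.arange(1,n+1)/n
# trapezoid speed profile
w=np.minimum(1,np.minimum(np.arange(n)+.5,n-np.arange(n)-.5)/8);s=np.cumsum(w)/w.sum()
a0=np.arctan2(*(p0-c)[::-1]);a=a0+s*(np.radians(7)-a0)
r=.0779+(.0762-.0779)*np.minimum(1,s*5)
P=c+np.c_[r*np.cos(a),r*np.sin(a)]
q=p0
for k in range(5):
    B=P[20*k:20*k+20];D=(B-q)/.6;D[:,1]*=-1;q=B[-1]
    print(", ".join(f"{x:.4f}, {y:.4f}, {'0.0015' if k==0 else '0'}, 0, 0, 0" for x,y in D));print(q)
```

```text
0.0001, -0.0001, 0.0015, 0, 0, 0, 0.0003, -0.0003, 0.0015, 0, 0, 0, 0.0006, -0.0006, 0.0015, 0, 0, 0, 0.0010, -0.0010, 0.0015, 0, 0, 0, 0.0016, -0.0016, 0.0015, 0, 0, 0, 0.0023, -0.0023, 0.0015, 0, 0, 0, 0.0031, -0.0032, 0.0015, 0, 0, 0, 0.0040, -0.0042, 0.0015, 0, 0, 0, 0.0050, -0.0052, 0.0015, 0, 0, 0, 0.0059, -0.0063, 0.0015, 0, 0, 0, 0.0069, -0.0074, 0.0015, 0, 0, 0, 0.0078, -0.0085, 0.0015, 0, 0, 0, 0.0087, -0.0096, 0.0015, 0, 0, 0, 0.0096, -0.0107, 0.0015, 0, 0, 0, 0.0105, -0.0118, 0.0015, 0, 0, 0, 0.0114, -0.0129, 0.0015, 0, 0, 0, 0.0122, -0.0140, 0.0015, 0, 0, 0, 0.0131, -0.0152, 0.0015, 0, 0, 0, 0.0139, -0.0163, 0.0015, 0, 0, 0, 0.0147, -0.0175, 0.0015, 0, 0, 0
[ 0.49453106 -0.28830367]
0.0008, -0.0012, 0, 0, 0, 0, 0.0016, -0.0023, 0, 0, 0, 0, 0.0024, -0.0035, 0, 0, 0, 0, 0.0033, -0.0046, 0, 0, 0, 0, 0.0042, -0.0057, 0, 0, 0, 0, 0.0051, -0.0068, 0, 0, 0, 0, 0.0059, -0.0079, 0, 0, 0, 0, 0.0067, -0.0090, 0, 0, 0, 0, 0.0076, -0.0102, 0, 0, 0, 0, 0.0084, -0.0113, 0, 0, 0, 0, 0.0092, -0.0125, 0, 0, 0, 0, 0.0099, -0.0136, 0, 0, 0, 0, 0.0107, -0.0148, 0, 0, 0, 0, 0.0115, -0.0160, 0
[... 1335 characters left out ...]
, 0.0045, -0.0263, 0, 0, 0, 0, 0.0046, -0.0277, 0, 0, 0, 0
[ 0.51308559 -0.24217409]
0.0001, -0.0014, 0, 0, 0, 0, 0.0001, -0.0028, 0, 0, 0, 0, 0.0002, -0.0042, 0, 0, 0, 0, 0.0002, -0.0056, 0, 0, 0, 0, 0.0002, -0.0070, 0, 0, 0, 0, 0.0002, -0.0084, 0, 0, 0, 0, 0.0002, -0.0098, 0, 0, 0, 0, 0.0001, -0.0112, 0, 0, 0, 0, 0.0001, -0.0126, 0, 0, 0, 0, -0.0000, -0.0140, 0, 0, 0, 0, -0.0001, -0.0154, 0, 0, 0, 0, -0.0002, -0.0168, 0, 0, 0, 0, -0.0003, -0.0182, 0, 0, 0, 0, -0.0004, -0.0193, 0, 0, 0, 0, -0.0005, -0.0203, 0, 0, 0, 0, -0.0006, -0.0210, 0, 0, 0, 0, -0.0007, -0.0216, 0, 0, 0, 0, -0.0007, -0.0221, 0, 0, 0, 0, -0.0007, -0.0223, 0, 0, 0, 0, -0.0008, -0.0224, 0, 0, 0, 0
[ 0.51263202 -0.22871356]
```

{"method": "apply_moves", "body": {"rows": [0.0001,-0.0001,0.0015,0,0,0,0.0003,-0.0003,0.0015,0,0,0,0.0006,-0.0006,0.0015,0,0,0,0.001,-0.001,0.0015,0,0,0,0.0016,-0.0016,0.0015,0,0,0,0.0023,-0.0023,0.0015,0,0,0,0.0031,-0.0032,0.0015,0,0,0,0.004,-0.0042,0.0015,0,0,0,0.005,-0.0052,0.0015,0,0,0,0.0059,-0.0063,0.0015,0,0,0,0.0069,-0.0074,0.0015,0,0,0,0.0078,-0.0085,0.0015,0,0,0,0.0087,-0.0096,0.0015,0,0,0,0.0096,-0.0107,0.0015,0,0,0,0.0105,-0.0118,0.0015,0,0,0,0.0114,-0.0129,0.0015,0,0,0,0.0122,-0.014,0.0015,0,0,0,0.0131,-0.0152,0.0015,0,0,0,0.0139,-0.0163,0.0015,0,0,0,0.0147,-0.0175,0.0015,0,0,0]}}

```text
t: 9.35
tool_pos: [0.4945, -0.2883, 0.2445]
tool_rot: [3.14, 0.0, 0.001]
contact_force: [0.1, -0.5, -0.5]
opening: 0.0143
grip_force: 58.8
```

{"method": "apply_moves", "body": {"rows": [0.0008,-0.0012,0,0,0,0,0.0016,-0.0023,0,0,0,0,0.0024,-0.0035,0,0,0,0,0.0033,-0.0046,0,0,0,0,0.0042,-0.0057,0,0,0,0,0.0051,-0.0068,0,0,0,0,0.0059,-0.0079,0,0,0,0,0.0067,-0.009,0,0,0,0,0.0076,-0.0102,0,0,0,0,0.0084,-0.0113,0,0,0,0,0.0092,-0.0125,0,0,0,0,0.0099,-0.0136,0,0,0,0,0.0107,-0.0148,0,0,0,0,0.0115,-0.016,0,0,0,0,0.0122,-0.0172,0,0,0,0,0.0129,-0.0184,0,0,0,0,0.0137,-0.0196,0,0,0,0,0.0144,-0.0208,0,0,0,0,0.0151,-0.022,0,0,0,0,0.0157,-0.0233,0,0,0,0]}}

```text
t: 11.35
tool_pos: [0.504, -0.2743, 0.2445]
tool_rot: [3.14, 0.0, 0.001]
contact_force: [0.5, -0.5, -1.2]
opening: 0.0143
grip_force: 58.8
```

{"method": "apply_moves", "body": {"rows": [0.0007,-0.0012,0,0,0,0,0.0013,-0.0025,0,0,0,0,0.0019,-0.0037,0,0,0,0,0.0026,-0.005,0,0,0,0,0.0032,-0.0063,0,0,0,0,0.0038,-0.0075,0,0,0,0,0.0044,-0.0088,0,0,0,0,0.0049,-0.0101,0,0,0,0,0.0055,-0.0114,0,0,0,0,0.006,-0.0127,0,0,0,0,0.0065,-0.014,0,0,0,0,0.007,-0.0153,0,0,0,0,0.0075,-0.0166,0,0,0,0,0.008,-0.0179,0,0,0,0,0.0085,-0.0193,0,0,0,0,0.0089,-0.0206,0,0,0,0,0.0094,-0.0219,0,0,0,0,0.0098,-0.0233,0,0,0,0,0.0102,-0.0246,0,0,0,0,0.0106,-0.026,0,0,0,0]}}

```text
t: 13.35
tool_pos: [0.5103, -0.2587, 0.2444]
tool_rot: [3.14, 0.0, 0.001]
contact_force: [-0.3, -0.3, 0.4]
opening: 0.0143
grip_force: 58.8
```

{"method": "apply_moves", "body": {"rows": [0.0004,-0.0014,0,0,0,0,0.0007,-0.0027,0,0,0,0,0.0011,-0.0041,0,0,0,0,0.0014,-0.0054,0,0,0,0,0.0017,-0.0068,0,0,0,0,0.002,-0.0082,0,0,0,0,0.0023,-0.0096,0,0,0,0,0.0026,-0.0109,0,0,0,0,0.0028,-0.0123,0,0,0,0,0.0031,-0.0137,0,0,0,0,0.0033,-0.0151,0,0,0,0,0.0035,-0.0165,0,0,0,0,0.0037,-0.0179,0,0,0,0,0.0039,-0.0193,0,0,0,0,0.004,-0.0207,0,0,0,0,0.0042,-0.0221,0,0,0,0,0.0043,-0.0235,0,0,0,0,0.0044,-0.0249,0,0,0,0,0.0045,-0.0263,0,0,0,0,0.0046,-0.0277,0,0,0,0]}}

```text
t: 15.35
tool_pos: [0.513, -0.2421, 0.2444]
tool_rot: [3.14, 0.0, 0.001]
contact_force: [-0.3, -1.7, -0.7]
opening: 0.0146
grip_force: 58.8
```

{"method": "apply_moves", "body": {"rows": [0.0001,-0.0014,0,0,0,0,0.0001,-0.0028,0,0,0,0,0.0002,-0.0042,0,0,0,0,0.0002,-0.0056,0,0,0,0,0.0002,-0.007,0,0,0,0,0.0002,-0.0084,0,0,0,0,0.0002,-0.0098,0,0,0,0,0.0001,-0.0112,0,0,0,0,0.0001,-0.0126,0,0,0,0,0,-0.014,0,0,0,0,-0.0001,-0.0154,0,0,0,0,-0.0002,-0.0168,0,0,0,0,-0.0003,-0.0182,0,0,0,0,-0.0004,-0.0193,0,0,0,0,-0.0005,-0.0203,0,0,0,0,-0.0006,-0.021,0,0,0,0,-0.0007,-0.0216,0,0,0,0,-0.0007,-0.0221,0,0,0,0,-0.0007,-0.0223,0,0,0,0,-0.0008,-0.0224,0,0,0,0]}}

```text
t: 17.35
tool_pos: [0.5125, -0.2287, 0.2444]
tool_rot: [3.14, 0.0, 0.001]
contact_force: [0.2, -0.4, -0.2]
opening: 0.0147
grip_force: 58.8
```

Run:
```python
from h import *
im,d=ctrl.get_image("top");w,dw,m=wrist("w4"); o=ctrl.get_obs(); print(o["t"],o["tool_pos"],o["contact_force"],o["wrist_torque"],o["opening"])
cv2.imwrite("pics/t4.png",im)
a=cv2.resize(im[195:290,350:450],None,fx=4,fy=4,interpolation=cv2.INTER_CUBIC)
b=cv2.resize(w[100:380,150:350],None,fx=2,fy=2,interpolation=cv2.INTER_CUBIC)
c=np.zeros((560,800,3),np.uint8);c[:380,:400]=a;c[:,400:]=b
cv2.imwrite("pics/f4.png",c)
```

```text
17.45 [ 0.51253419 -0.2287278   0.24435968] [ 0.04207834 -2.14109451 -0.25319802] [-0.32260547  0.03634708 -0.02342035] 0.014318762454624812
```

View pics/f4.png

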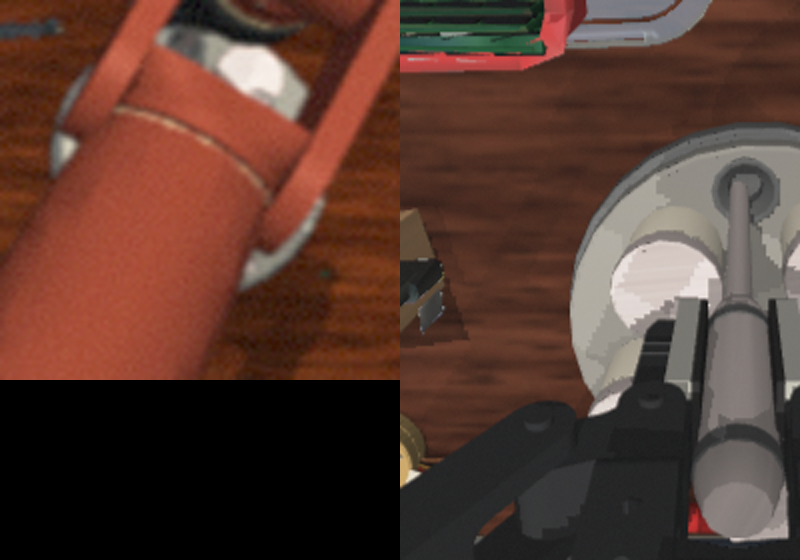

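Run:
```python
from h import *
m=load("w4");c=np.array([.437,-.238])
f=lambda x,y:(150+(x-400+.5)/2-.5,100+(y+.5)/2-.5)
for n,p,z,off in[("sock",(745,190),.054,180),("jar",(666,283),.084,144)]:
    q=pix2z(m,*f(*p),z)[:2];v=q-c;a=np.degrees(np.arctan2(v[1],v[0]));print(n,q,np.linalg.norm(v),a,"sq at",a+off,"theta deg",a+off-186.2)
```

```text
sock [ 0.5134433  -0.23078623] 0.07678291756033473 5.390902810740286 sq at 185.39090281074027 theta deg -0.8090971892597167
jar [ 0.4849177  -0.19979714] 0.061282665088010786 38.563950268317406 sq at 182.5639502683174 theta deg -3.63604973168259
```

{"method": "apply_moves", "body": {"rows": [-0.0001,-0.0003,0,0,0,0,-0.0001,-0.0008,0,0,0,0,-0.0002,-0.0016,0,0,0,0,-0.0003,-0.0025,0,0,0,0,-0.0004,-0.0033,0,0,0,0,-0.0005,-0.0039,0,0,0,0,-0.0006,-0.0042,0,0,0,0,-0.0006,-0.0042,0,0,0,0,-0.0006,-0.0042,0,0,0,0,-0.0006,-0.0042,0,0,0,0]}}

```text
t: 18.45
tool_pos: [0.5122, -0.2262, 0.2444]
tool_rot: [3.14, 0.0, 0.001]
contact_force: [-0.6, -0.6, -0.3]
opening: 0.0142
grip_force: 58.8
```

Run:
```python
from h import *
w,dw,m=wrist("w5"); o=ctrl.get_obs(); print(o["t"],o["tool_pos"],o["contact_force"],o["wrist_torque"])
cv2.imwrite("pics/f5.png",cv2.resize(w[150:280,220:400],None,fx=4.4,fy=4.4,interpolation=cv2.INTER_CUBIC))
```

```text
18.5 [ 0.51218159 -0.22618463  0.24437074] [ 0.25197287 -0.61414776 -0.301504  ] [-0.28410767  0.08428444 -0.0171658 ]
```

View pics/f5.png

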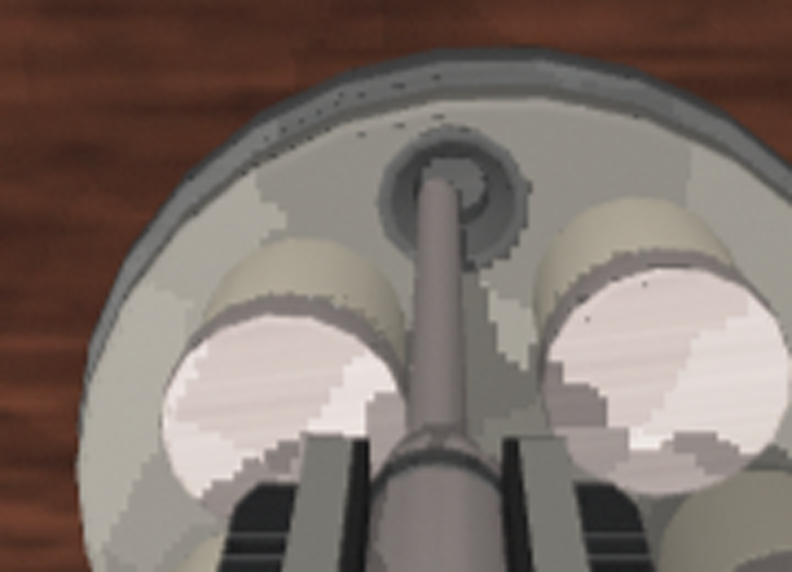

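Run:
```python
from h import *
m=load("w5");c=np.array([.437,-.238])
f=lambda x,y:(220+(x+.5)/4.4-.5,150+(y+.5)/4.4-.5)
Q={}
for n,p,z,off in[("sock",(453,197),.054,180),("L",(283,428),.084,144),("R",(666,381),.084,216)]:
    q=Q[n]=pix2z(m,*f(*p),z)[:2];v=q-c;a=np.degrees(np.arctan2(v[1],v[0]));print(n,q,np.linalg.norm(v),"sq at",a+off,"theta deg",a+off-186.2)
v=Q["L"]-Q["R"];print("chord",np.linalg.norm(v),"exp",2*58*np.sin(np.radians(36)),"theta",np.degrees(np.arctan2(v[1],v[0]))-90-6.2)
```

```text
sock [ 0.51340199 -0.22847713] 0.07699318108631488 sq at 187.10480178476945 theta deg 0.9048017847694609
L [ 0.47970222 -0.19798838] 0.058518453517927525 sq at 187.13688619724977 theta deg 0.9368861972497768
R [ 0.48885284 -0.26569785] 0.058786795177254436 sq at 187.89053285355112 theta deg 1.690532853551133
chord 0.0683250048683344 exp 68.18308926592688 theta 1.4966249551879
```

The disc stands about 1° past the pointer. The socket and both jars agree on this. I'll ease back about 1 mm and let it settle.

{"method": "apply_moves", "body": {"rows": [0,0.0004,0,0,0,0,0.0001,0.0009,0,0,0,0,0.0002,0.0014,0,0,0,0,0.0003,0.0019,0,0,0,0,0.0003,0.0023,0,0,0,0,0.0003,0.0023,0,0,0,0,0.0003,0.0023,0,0,0,0,0.0003,0.0023,0,0,0,0,0.0003,0.0023,0,0,0,0,0.0003,0.0023,0,0,0,0,0.0003,0.0023,0,0,0,0,0.0003,0.0023,0,0,0,0]}}

```text
t: 19.7
tool_pos: [0.5124, -0.2276, 0.2444]
tool_rot: [3.14, 0.0, 0.001]
contact_force: [-0.9, -0.8, -0.2]
opening: 0.0147
grip_force: 58.8
```

Run:
```python
from h import *
w,dw,m=wrist("w6"); o=ctrl.get_obs(); print(o["t"],o["tool_pos"],o["contact_force"],o["wrist_torque"])
cv2.imwrite("pics/f6.png",cv2.resize(w[150:280,220:400],None,fx=4.4,fy=4.4,interpolation=cv2.INTER_CUBIC))
```

```text
19.75 [ 0.51237568 -0.22758632  0.24438207] [-0.6408654  0.0951608 -0.9026752] [-0.12524747 -0.10502251  0.02069247]
```

View pics/f6.png

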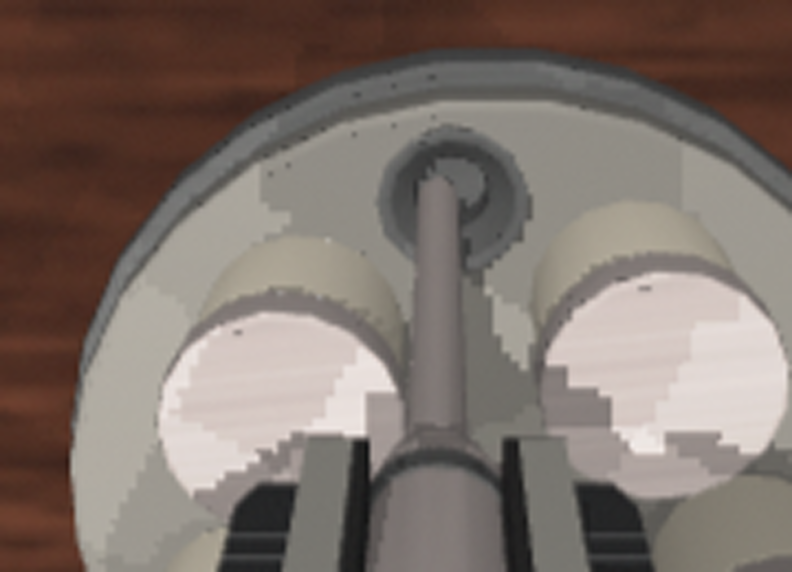

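The disc followed the stylus. The jar chord turned by about 1°, so the disc now stands at about 0°, still, with the stylus upright in the bore.

Run:
```python
from station import ctrl
print(ctrl.finish_job())
```

```text
the job is handed in; nothing more can be done
None
```

I handed the job in at about 20 s: the stylus is held upright in the socket and the square jar faces the pointer to within about 1° by my camera measurements, with the disc standing still; no verdict came back.

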